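# Put away the washed changeover parts

### The arm

A 7-joint arm with a two-finger parallel gripper is mounted at the origin on the work surface. World frame = base frame: x ahead of the robot, y to its left, z up, the work surface at z = 0. Lengths are in m, angles in rad, forces in N, time in s.
With the tool pointing down it reaches from about 0.425 to 0.95 m from the base axis. Payload 16.7 kg.
Tool frame: the origin (TCP) lies at the very end of the fingers, on their centre line; the grasp point (between the pads) lies robot.grip_point_offset behind it (robot.grip_point_offset is the distance from the TCP to the grasp point, in m); z points along the fingers, y is the line along which they close (so a half turn about z gives the same grasp; the last joint's range is limited). The gripper opens to 94 mm and grips with 3 to 60 N. Pads are 16 mm wide; open, the fingers measure 119 mm over their backs; the gripper's body (75 mm by 177 mm) begins 78 mm behind the grasp point.
Start: joints at [1.042, 0.426, 0.074, 1.606, -0.034, 1.111, -0.067], TCP at [0.25, -0.627, 0.205] pointing down, gripper open.
Joint ranges: [-2.85, 2.85], [-0.5, 2.14], [-1.23, 1.37], [0.21, 2.46], [-1.02, 4.16], [0.16, 2.05], [-2.73, 2.73]. Speed limits (rad/s): [1.89, 1.89, 2.39, 2.39, 3.01, 3.01, 3.01].

### API

Orientations are given as a unit quaternion [w, x, y, z].
In Python, from plant import robot, viewer, order gives the robot as it stands. The module is installed in compiled form; this text tells all that it offers.
- The arm moves only by the tool servo_tool, never from a script. Its arguments are lists of equal length, an entry for each row: "slide": the shift along the tool's x, y, z in mm, a list of three; "yaw": the turn about the tool's z in degrees. In form: {"slide": [[dx, dy, dz], ...], "yaw": [yaw, ...]}. A call has 1 to 8 rows; each row is the pose to reach, as a shift and turn from the pose commanded when the call began, along the tool's axes at that moment; what a row does not reach only later rows make up. A row lasts 1/10 s, in which the tool goes at most 50 mm and 8.59 degrees, less where a joint would pass 70% of its speed; a pose out of reach is approached as far as the arm can. A call with a gripper value outside its range is refused whole. "grip" is the finger opening in mm, from 0 to 94, set as the call begins (left out, the last holds). The fingers move at their own pace and stop on an object; "force" is the grip in N (left out, the last holds). Time passes only in rows, so rows that repeat a pose let the fingers close. It gives the time, the measured TCP pose, the force, the opening and the grip force at its end, in the units of the state.
- robot.get_obs(): the state, without advancing time (a new reading comes with each control period).
- viewer.camera(name): name is "scene" or "top" or "wrist"; returns a dict with "image" (480x640x3 uint8, red, green, blue), "vfov" (degrees; the focal length in pixels is half the picture's height over the tangent of half this angle, whatever the lens; pixels are square), "cx", "cy" (the principal point, pixels), "dist" ([k1, k2, p1, p2, k3] as OpenCV has them; the pictures are not rectified), "camera_from_world" (4x4, takes a point from world to camera coordinates); the wrist camera has in their place "T_tool_cam" (4x4, takes a point from camera to tool coordinates, whose origin is the TCP and whose axes are the flange's). Camera axes: x right, y down, z forward; pixel columns grow to the right and rows downward; lengths in m; the calibration is good to about 2 mm. A picture is of the moment at which its call begins: read the wrist's pose just before it. There is no depth.
- order.hand_in(): hands the job in; it is judged then, once.
Trained networks look in a picture, given as the dict that the camera call returned (one of the last four; its "shot" number tells which), for a name from the list of things; names that differ only in an ending like _2 or _b are one class to them, and where a whole thing is asked for, a point or a joint stands for the part that bears it (a point fixed in the world has none). Each returns a list of dicts, best first, with "p" (0 to 1); they miss things now and then, are a little off and sometimes report something else, mostly with a low value. They report only what shows in the picture. A call takes as long as a camera call. They do not tell look-alikes from the thing itself.
- viewer.outline_of(picture, name): "mask" (480x640 bool, what is visible of it) and "centre" ([column, row] in pixels, amid what is visible of it).
- viewer.place_of(picture, name): "centre" ([column, row] in pixels: a listed point, or the origin of a listed thing).
The state is a dict: "clock": time; "qpos": joint angles; "joint_velocities": joint speeds; "joint_torque": joint torques, N m; "tool_pos": TCP position; "orientation": TCP orientation; "ft_force": force on the tool from outside, world axes, zero at the start; "moment": the same for the moment, N m; "opening": finger opening in m; "gripper_force": force on a finger pad.
Only numpy, scipy, OpenCV 4.12 (cv2) and the standard library are available. Lean on these libraries where they do the work, as an engineer would, in place of code of your own. Each camera call takes 0.05 s, during which the arm holds its last target. There are 200 camera calls.

### The job

Put the washed changeover parts away: stand the two filling nozzles tip up in the plain two-bay tray, one in each bay; slip the two spacer sleeves over the pegs of the other tray, one on each peg and standing flat on the tray floor; and seat the cam on the flatted shaft of its stand, all the way down, with its nose over the nose of the stand. They may be done in any order. Leave the jar and the hand stamp where they stand.

Things in the scene. Friction and masses are not known exactly. Their poses are not given: they have to be found in the camera images.
- nozzle_a: filling nozzle, plain stainless steel, standing tip up on the surface: round flange 44 mm across and 8 mm thick at the foot, straight round neck 26 mm across from 8 to 56 mm height, then tapering to 16 mm at the tip; 74 mm tall, about 0.16 kg. The two nozzles are alike and interchangeable. Origin: centre of the underside; z up along the axis
- nozzle_b: filling nozzle, plain stainless steel, standing tip up on the surface: round flange 44 mm across and 8 mm thick at the foot, straight round neck 26 mm across from 8 to 56 mm height, then tapering to 16 mm at the tip; 74 mm tall, about 0.16 kg. The two nozzles are alike and interchangeable. Origin: centre of the underside; z up along the axis
- sleeve_a: spacer sleeve, white plastic tube standing on end: 46 mm outside, 30 mm bore right through, 50 mm tall, about 0.07 kg. The two sleeves are alike and interchangeable. Origin: centre of the lower end, on the axis; z up along the axis
- sleeve_b: spacer sleeve, white plastic tube standing on end: 46 mm outside, 30 mm bore right through, 50 mm tall, about 0.07 kg. The two sleeves are alike and interchangeable. Origin: centre of the lower end, on the axis; z up along the axis
- cam: aluminium cam lying flat, hub up, 0.18 kg: flange 10 mm thick, a 60 mm disc with a rounded nose 20 mm wide reaching 50 mm from the axis along +x; round hub 40 mm across from 10 to 38 mm height. D-shaped bore right through: 24 mm across, flat 7 mm from the axis on the +x (nose) side. Origin: bore axis at the underside; x to the nose, z up
- nozzle_tray: fixed blue plastic tray without pegs, 85 mm (x) by 165 mm (y), walls 5 mm thick and 22 mm high, floor 5 mm thick; one 22 mm high wall across the middle parts it into two bays, each 75 mm square, centred at y = +40 and -40 mm. Origin: centre of the underside; z up
- peg_tray: fixed blue plastic tray of the same size and shape as the nozzle tray (85 by 165 mm, walls 22 mm high, floor 5 mm, bays centred at y = +40 and -40 mm) but with an upright steel peg in the centre of each bay: 12 mm across, its top 21 mm above the tray's underside. Origin: centre of the underside; z up
- cam_stand: fixed black stand: base 20 mm high, same outline as the cam (60 mm disc, 20 mm wide nose to 50 mm along +x). Steel D shaft 20 mm across, flat 5.3 mm from the axis on the +x (nose) side, full section up to 46 mm above the surface, tapering to a 10 mm tip at 54 mm. Cam goes down onto the base (20 mm) only with noses matched to about 10 degrees. Origin: axis, underside; x to the nose, z up
- jar: bystander: closed yellow jar 60 mm across and 85 mm tall. Origin: centre of the underside; z up
- stamp: bystander: wooden hand stamp standing on its 40 mm round foot, 70 mm tall. Origin: centre of the underside; z up
Mind the look-alikes: they are no part of the job. What is shaped like the nozzle_b but blue is not meant. What is shaped like the cam_stand but turquoise is not meant.

How it is judged:
At the end, for the whole second after the job is handed in: nozzles upright (7 deg) on the nozzle tray floor, one per bay, within 20 mm of its centre; sleeves upright on the peg tray floor, one per peg, within 14 mm; cam level on the stand base (height 17 to 23.5 mm, 5 mm from the axis), noses matched; all at rest (x of nozzle_a in the frame of nozzle_tray between -0.02 and 0.02 m and z of nozzle_a in the frame of nozzle_tray between 0.001 and 0.009 m and angle between each of nozzle_a, nozzle_b, sleeve_a, sleeve_b's own z axis and vertical below 0.12 rad and linear speed of each of nozzle_a, nozzle_b, sleeve_a, sleeve_b, cam below 0.02 m/s and x of nozzle_b in the frame of nozzle_tray between -0.02 and 0.02 m and z of nozzle_b in the frame of nozzle_tray between 0.001 and 0.009 m and x of sleeve_a in the frame of peg_tray between -0.014 and 0.014 m and z of sleeve_a in the frame of peg_tray between 0.001 and 0.009 m and x of sleeve_b in the frame of peg_tray between -0.014 and 0.014 m and z of sleeve_b in the frame of peg_tray between 0.001 and 0.009 m and ((y of nozzle_a in the frame of nozzle_tray between 0.02 and 0.06 m and y of nozzle_b in the frame of nozzle_tray between -0.06 and -0.02 m) or (y of nozzle_b in the frame of nozzle_tray between 0.02 and 0.06 m and y of nozzle_a in the frame of nozzle_tray between -0.06 and -0.02 m)) and ((y of sleeve_a in the frame of peg_tray between 0.026 and 0.054 m and y of sleeve_b in the frame of peg_tray between -0.054 and -0.026 m) or (y of sleeve_b in the frame of peg_tray between 0.026 and 0.054 m and y of sleeve_a in the frame of peg_tray between -0.054 and -0.026 m)) and horizontal distance between cam and cam_stand below 0.005 m and z of cam in the frame of cam_stand between 0.017 and 0.0235 m and angle between the x axis of cam and the x axis of cam_stand, either way round below 0.5 rad and angle between cam's own z axis and vertical below 0.1 rad); the robot touches nothing.
It fails at once if the jar is moved more than 30 mm or tipped (distance of jar from where it was at the start of the episode above 0.03 m or angle between jar's own z axis and vertical above 0.5 rad).
It fails at once if the stamp is moved more than 30 mm or tipped (distance of stamp from where it was at the start of the episode above 0.03 m or angle between stamp's own z axis and vertical above 0.5 rad).
It also fails if it takes over 131 s, if anything falls off the work surface, if the arm or the gripper's body presses on something with over 40 N, if the wrist force passes 120 N, or if a joint passes its speed limit or range.

## Working session

There is one attempt and no reset: what is moved stays moved. The work goes in short steps, Python scripts to look and compute and a tool call to move; the robot and the scene stay as the last step left them, time stands still between calls to the robot, and variables do not carry over. Pictures are saved under pics/ and viewed, at most 14 in all, crops included, and the job is handed in when it is done.

Besides the shell and the picture viewer there is one more tool, called after "Request:" as name(argument=value, ...), one argument or row to a line, values as JSON. servo_tool: Moves the arm, as the interface text tells. Its arguments: {"type":"object","properties":{"slide":{"type":"array","items":{"type":"array","items":{"type":"number"}}},"yaw":{"type":"array","items":{"type":"number"}},"grip":{"type":"number"},"force":{"type":"number"}},"required":["slide","yaw"]}

```bash
mkdir -p pics
cat > h.py <<'E'
import numpy as np, cv2
from scipy.spatial.transform import Rotation as R
from plant import robot, viewer, order
def K(p):
    f=240/np.tan(np.radians(p["vfov"])/2); return np.array([[f,0,p["cx"]],[0,f,p["cy"]],[0,0,1.]])
def cfw(p,o=None):
    if "camera_from_world" in p: return np.array(p["camera_from_world"])
    T=np.eye(4);q=o["orientation"];T[:3,:3]=R.from_quat([q[1],q[2],q[3],q[0]]).as_matrix();T[:3,3]=o["tool_pos"]
    return np.linalg.inv(T@np.array(p["T_tool_cam"]))
def toworld(p,uv,z,o=None):
    u=cv2.undistortPoints(np.array(uv,float).reshape(-1,1,2),K(p),np.array(p["dist"],float)).reshape(-1,2)
    W=np.linalg.inv(cfw(p,o)); d=np.c_[u,np.ones(len(u))]@W[:3,:3].T; c=W[:3,3]
    return c+d*((z-c[2])/d[:,2])[:,None]
def proj(p,X,o=None):
    T=cfw(p,o); X=np.atleast_2d(np.array(X,float))
    return cv2.projectPoints(X,cv2.Rodrigues(T[:3,:3])[0],T[:3,3],K(p),np.array(p["dist"],float))[0].reshape(-1,2)
def save(p,n): cv2.imwrite(f"pics/{n}.png",p["image"][:,:,::-1])
E
python3 - <<'E'
from h import *
o=robot.get_obs();print(robot.grip_point_offset,o["tool_pos"],o["orientation"],o["clock"])
for c in("scene","top"):
    p=viewer.camera(c);save(p,c);print(c,p["vfov"],np.linalg.inv(cfw(p))[:3,3].round(3))
    for n in "nozzle_a sleeve_a cam nozzle_tray peg_tray cam_stand jar stamp".split():
        for d in viewer.place_of(p,n):
            print(n,round(d["p"],2),np.round(d["centre"]),toworld(p,d["centre"],0)[0].round(3))
E
```

```text
0.0188 [ 0.24945107 -0.62673686  0.2047759 ] [-6.29897514e-04  9.82117199e-01  1.88269450e-01 -1.59077194e-04] 0.0
scene 49.34763479608212 [ 1.325 -0.304  0.681]
nozzle_a 0.8 [164. 236.] [ 0.44  -0.284  0.   ]
nozzle_a 0.77 [357. 189.] [0.456 0.15  0.   ]
nozzle_a 0.69 [121. 245.] [ 0.433 -0.37   0.   ]
sleeve_a 0.64 [238. 219.] [ 0.449 -0.129  0.   ]
sleeve_a 0.63 [298. 205.] [0.458 0.007 0.   ]
sleeve_a 0.61 [413. 281.] [0.761 0.113 0.   ]
cam 0.92 [406. 174.] [0.446 0.285 0.   ]
nozzle_tray 0.67 [424. 214.] [0.597 0.239 0.   ]
peg_tray 0.83 [325. 251.] [ 0.618 -0.001  0.   ]
cam_stand 0.82 [152. 286.] [ 0.578 -0.332  0.   ]
cam_stand 0.75 [214. 279.] [ 0.605 -0.221  0.   ]
jar 0.9 [409. 281.] [0.757 0.106 0.   ]
stamp 0.82 [284. 315.] [ 0.742 -0.132  0.   ]
top 42.44160065947756 [ 0.403 -0.038  1.312]
nozzle_a 0.63 [237. 300.] [0.456 0.149 0.   ]
nozzle_a 0.59 [439. 304.] [ 0.437 -0.28   0.   ]
nozzle_a 0.59 [476. 305.] [ 0.434 -0.36   0.   ]
nozzle_a 0.15 [364. 306.] [ 0.439 -0.121  0.   ]
sleeve_a 0.76 [366. 305.] [ 0.439 -0.125  0.   ]
sleeve_a 0.65 [310. 301.] [ 0.452 -0.006  0.   ]
cam 0.73 [175. 304.] [0.449 0.283 0.   ]
cam 0.45 [194. 237.] [0.592 0.243 0.   ]
nozzle_tray 0.71 [196. 239.] [0.588 0.238 0.   ]
peg_tray 0.83 [308. 225.] [ 0.614 -0.004  0.   ]
cam_stand 0.94 [408. 227.] [ 0.605 -0.221  0.   ]
cam_stand 0.73 [458. 236.] [ 0.583 -0.328  0.   ]
cam_stand 0.4 [306. 301.] [0.451 0.004 0.   ]
jar 0.98 [254. 163.] [0.753 0.113 0.   ]
stamp 0.79 [364. 166.] [ 0.743 -0.128  0.   ]
```

View pics/scene.png

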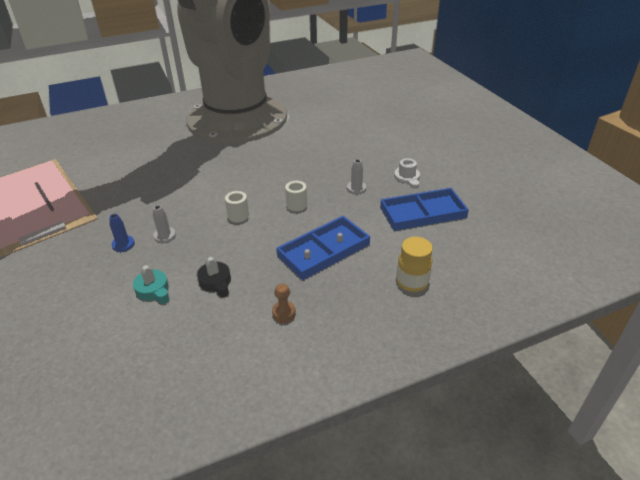

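Run:
```python
import cv2
a=cv2.imread("pics/top.png")[140:340,140:540]
cv2.imwrite("pics/topc.png",cv2.resize(a,None,fx=2,fy=2,interpolation=cv2.INTER_CUBIC))
```

```text
(no output)
```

View pics/topc.png

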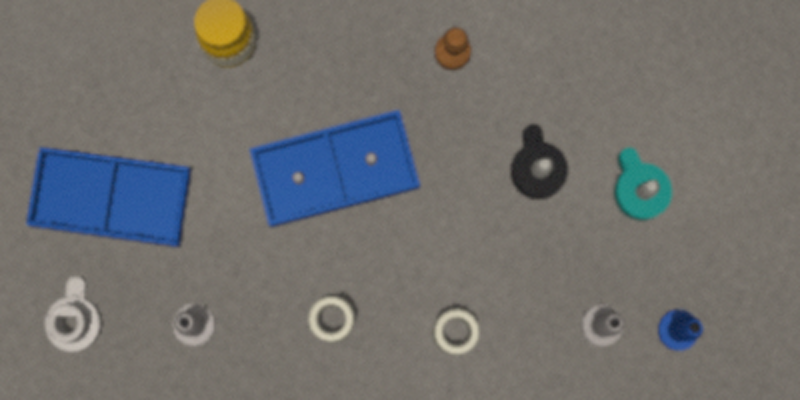

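Scene: steel nozzles are at (164,236) and (357,189). The one at (121,245) is blue, so it is the look-alike. The black stand at (214,279) is the real one and the turquoise stand at (152,286) is not; the enlarged crop confirms both. The plain tray is at (424,214), the peg tray at (325,251), and the cam at (406,174). Next I fit silhouette models to the network masks.

```bash
cat > fit.py <<'E'
from h import *
from scipy.optimize import minimize
a=np.linspace(0,2*np.pi,40,endpoint=False)
def ring(r,z,cx=0): return np.c_[cx+r*np.cos(a),r*np.sin(a),np.full(40,z)]
def box(x0,x1,y0,y1,z0,z1): return np.array([[x,y,z] for x in(x0,x1) for y in(y0,y1) for z in(z0,z1)])
def cyl(r,z0,z1,cx=0,r2=None): return np.r_[ring(r,z0,cx),ring(r2 or r,z1,cx)]
def camo(h): return [cyl(.03,0,h),np.r_[cyl(.01,0,h,.04),box(0,.01,-.01,.01,0,h)]]
M={"nozzle":[cyl(.022,0,.008),cyl(.013,.008,.056),cyl(.013,.056,.074,0,.008)],
"sleeve":[cyl(.023,0,.05)],"cam":camo(.01)+[cyl(.02,.01,.038)],
"stand":camo(.02)+[cyl(.01,.02,.046),cyl(.01,.046,.054,0,.005)],
"tray":[box(-.0425,.0425,-.0825,.0825,0,.022)]}
def sil(p,m,x,o=None,z=0):
    im=np.zeros((480,640),np.uint8); c,s=np.cos(x[2]),np.sin(x[2])
    S=4
    for part in M[m]:
        X=part@np.array([[c,s,0],[-s,c,0],[0,0,1]])+[x[0],x[1],z]
        h=cv2.convexHull(proj(p,X,o).astype(np.float32))
        b=np.zeros((480,640),np.uint8);cv2.fillPoly(b,[np.round(h*16).astype(np.int32)],255,cv2.LINE_AA,4);im=np.maximum(im,b)
    return im/255.
def fit(views,m,x0,z=0):   # views: list of (p,mask,o)
    def cost(x):
        t=0
        for p,k,o in views:
            s=sil(p,m,x,o,z); t+=1-np.minimum(s,k).sum()/np.maximum(s,k).sum()
        return t/len(views)
    sx=np.array([[0,0,0],[.008,0,0],[0,.008,0],[0,0,.2]])+np.array(x0)
    r=minimize(cost,x0,method="Nelder-Mead",options=dict(initial_simplex=sx,xatol=1e-4,fatol=1e-5))
    return r.x,1-r.fun
E
python3 - <<'E'
from fit import *
ps=viewer.camera("scene"),viewer.camera("top")
T=[("nozzle","nozzle_a",.437,-.28,0),("nozzle","nozzle_a",.456,.149,0),("sleeve","sleeve_a",.439,-.125,0),("sleeve","sleeve_a",.452,0,0),
("cam","cam",.449,.283,0.),("stand","cam_stand",.605,-.221,0.),("tray","nozzle_tray",.59,.238,-.1),("tray","peg_tray",.615,-.003,.2)]
net={}
for m,n,*x in T:
    v=[]
    for i,p in enumerate(ps):
        if (n,i) not in net: net[n,i]=viewer.outline_of(p,n)
        u=proj(p,[x[0],x[1],.02])[0]
        ds=sorted(net[n,i],key=lambda d:np.hypot(*(np.array(d["centre"])-u)))
        if ds and np.hypot(*(np.array(ds[0]["centre"])-u))<20: v.append((p,ds[0]["mask"].astype(float),None))
    for w in [v]+[[q] for q in v]:
        r,s=fit(w,m,x); print(n,len(w),r.round(4),round(s,3))
E
```

```text
nozzle_a 2 [ 0.44   -0.2812  0.1186] 0.808
nozzle_a 1 [ 0.4397 -0.2814  0.0028] 0.842
nozzle_a 1 [ 0.4422 -0.2833  0.1199] 0.776
nozzle_a 2 [0.4492 0.1512 0.315 ] 0.836
nozzle_a 1 [0.4499 0.1511 0.2549] 0.919
nozzle_a 1 [0.4513 0.1509 0.145 ] 0.753
sleeve_a 2 [ 0.4365 -0.1247  0.085 ] 0.7
sleeve_a 1 [ 0.4361 -0.124   0.115 ] 0.834
sleeve_a 1 [ 0.4368 -0.1247 -0.0257] 0.573
sleeve_a 2 [0.4516 0.0034 0.1787] 0.746
sleeve_a 1 [0.451  0.0043 0.1225] 0.833
sleeve_a 1 [0.4519 0.0031 0.1405] 0.669
cam 2 [ 0.4542  0.2797 -0.0503] 0.863
cam 1 [ 0.455   0.2799 -0.0742] 0.88
cam 1 [ 0.4537  0.2783 -0.0357] 0.85
cam_stand 2 [ 0.6079 -0.2213  0.1503] 0.893
cam_stand 1 [ 0.6068 -0.2205  0.1385] 0.906
cam_stand 1 [ 0.6092 -0.2207  0.1039] 0.882
nozzle_tray 2 [ 0.5888  0.2399 -0.1605] 0.948
nozzle_tray 1 [ 0.5885  0.2396 -0.1606] 0.941
nozzle_tray 1 [ 0.5882  0.2394 -0.167 ] 0.96
peg_tray 2 [ 0.6129 -0.0016  0.246 ] 0.956
peg_tray 1 [ 0.6124 -0.0018  0.2501] 0.965
peg_tray 1 [ 0.6142 -0.0014  0.2299] 0.952
```

Request:
servo_tool(
  slide=[
    [0,0,0],
    [0,0,0],
    [0,0,0],
  ],
  yaw=[8,16,21.7],
)

```text
clock: 1.9
tool_pos: [0.2496, -0.6272, 0.2055]
orientation: [0.0, 1.0, -0.003, 0.0]
ft_force: [0.5, -0.2, -0.4]
opening: 0.094
gripper_force: 0.0
```

Both views agree within 2 mm. Nozzle A is first.

Request:
servo_tool(
  slide=[
    [190,-345,0],
    [190,-345,0],
    [190,-345,0],
    [190,-345,0],
    [190,-345,0],
    [190,-345,0],
    [190,-345,0],
    [190,-345,0],
  ],
  yaw=[0,0,0,0,0,0,0,0],
  grip=60,
  force=20,
)

```text
clock: 2.7
tool_pos: [0.4405, -0.2798, 0.2058]
orientation: [0.0, 1.0, 0.0, 0.0]
ft_force: [0.3, -0.9, -0.7]
opening: 0.0601
gripper_force: 0.0
```

Run:
```python
from h import *
o=robot.get_obs();print(o["tool_pos"],o["clock"],o["joint_velocities"]);p=viewer.camera("wrist");save(p,"w1")
print(np.array(p["T_tool_cam"]).round(3))
for d in viewer.place_of(p,"nozzle_a"): print(d["p"],d["centre"],toworld(p,d["centre"],0,o)[0].round(4))
```

```text
[ 0.44051924 -0.27976331  0.20581914] 2.7 [-0.56503904 -0.05668909 -0.29573296  0.06708403  0.06129927 -0.01159362
 -0.88926402]
[[ 0.001 -0.974 -0.226  0.065]
 [ 1.     0.001 -0.     0.   ]
 [ 0.001 -0.226  0.974 -0.178]
 [ 0.     0.     0.     1.   ]]
0.83 [327.2, 211.7] [ 0.4437 -0.2835  0.    ]
0.61 [417.0, 223.6] [ 0.433  -0.3654  0.    ]
```

Request:
servo_tool(
  slide=[
    [1,0,45],
    [1,0,90],
    [1,0,135],
    [1,0,165],
    [1,0,181],
    [1,0,181],
  ],
  yaw=[0,0,0,0,0,0],
)

```text
clock: 3.4
tool_pos: [0.4392, -0.2817, 0.0225]
orientation: [-0.001, 1.0, -0.0, -0.002]
ft_force: [0.8, -0.5, 0.9]
opening: 0.0601
gripper_force: 0.0
```

Request:
servo_tool(
  slide=[
    [0,0,0],
    [0,0,0],
    [0,0,0],
    [0,0,0],
    [0,0,0],
    [0,0,0],
    [0,0,0],
  ],
  yaw=[0,0,0,0,0,0,0],
  grip=10,
  force=25,
)

```text
clock: 4.1
tool_pos: [0.4409, -0.2823, 0.0251]
orientation: [0.0, 1.0, -0.0, 0.0]
ft_force: [-0.9, 0.7, 7.4]
opening: 0.0256
gripper_force: 25.0
```

Request:
servo_tool(
  slide=[
    [0,0,-40],
    [0,0,-80],
    [0,0,-110],
    [14,-48,-110],
    [28,-96,-110],
    [42,-144,-110],
    [56,-192,-110],
    [70,-240,-110],
  ],
  yaw=[0,0,0,0,0,0,0,0],
)

```text
clock: 4.9
tool_pos: [0.5107, -0.0402, 0.1347]
orientation: [0.0, 1.0, -0.0, 0.0]
ft_force: [0.3, -1.0, -1.8]
opening: 0.0256
gripper_force: 25.0
```

Request:
servo_tool(
  slide=[
    [14,-48,0],
    [28,-96,0],
    [42,-144,0],
    [56,-192,0],
    [65,-225,0],
    [71,-243,0],
    [71,-243,0],
    [71,-243,0],
  ],
  yaw=[0,0,0,0,0,0,0,0],
)

```text
clock: 5.7
tool_pos: [0.5814, 0.1999, 0.1341]
orientation: [0.0, 1.0, -0.0, -0.0]
ft_force: [-0.2, -0.1, -2.8]
opening: 0.0253
gripper_force: 25.0
```

Run:
```python
from h import *
o=robot.get_obs();print(o["tool_pos"],o["opening"]);p=viewer.camera("wrist");save(p,"w2")
for d in viewer.place_of(p,"nozzle_tray"): print(d["p"],d["centre"],toworld(p,d["centre"],0,o)[0].round(4))
```

```text
[0.5813556  0.1999027  0.13414245] 0.02525630525832794
0.63 [266.2, 217.1] [0.5919 0.2417 0.    ]
```

View pics/w2.png

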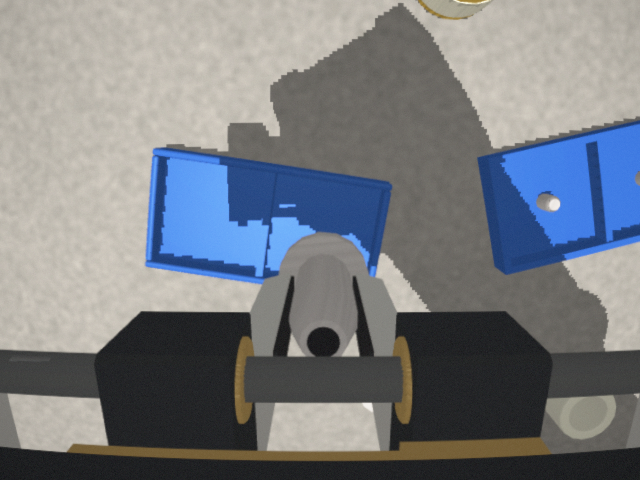

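The nozzle is held upright between the fingers over the right-hand bay (about 330,215), so I lower it.

Request:
servo_tool(
  slide=[
    [0,0,40],
    [0,0,75],
    [0,0,93],
    [0,0,103],
    [0,0,103],
    [0,0,104],
    [0,0,104],
  ],
  yaw=[0,0,0,0,0,0,0],
)

```text
clock: 6.5
tool_pos: [0.5821, 0.2008, 0.0314]
orientation: [-0.0, 1.0, -0.0, 0.001]
ft_force: [-0.0, 0.2, -2.0]
opening: 0.0257
gripper_force: 25.0
```

Request:
servo_tool(
  slide=[
    [0,0,0],
    [0,0,0],
    [0,0,0],
    [0,0,-40],
    [0,0,-85],
    [0,0,-115],
    [0,0,-115],
  ],
  yaw=[0,0,0,0,0,0,0],
  grip=50,
)

```text
clock: 7.2
tool_pos: [0.5838, 0.2019, 0.1502]
orientation: [-0.001, 1.0, -0.0, 0.003]
ft_force: [0.1, -0.5, -0.1]
opening: 0.0501
gripper_force: 0.0
```

Request:
servo_tool(
  slide=[
    [-44,17,0],
    [-88,33,0],
    [-120,45,0],
    [-132,50,0],
    [-132,50,40],
    [-132,50,80],
    [-132,50,110],
    [-132,50,121],
  ],
  yaw=[0,0,0,0,0,0,0,0],
  grip=60,
)

```text
clock: 8.0
tool_pos: [0.4484, 0.1505, 0.0219]
orientation: [0.0, 1.0, 0.0, -0.002]
ft_force: [0.2, 0.3, 0.3]
opening: 0.0602
gripper_force: 0.0
```

Request:
servo_tool(
  slide=[
    [0,0,0],
    [0,0,0],
    [0,0,0],
    [0,0,0],
    [0,0,0],
    [0,0,0],
    [0,0,0],
  ],
  yaw=[0,0,0,0,0,0,0],
  grip=10,
)

```text
clock: 8.7
tool_pos: [0.4502, 0.151, 0.0254]
orientation: [-0.0, 1.0, -0.0, 0.001]
ft_force: [-1.5, -1.4, 10.0]
opening: 0.0254
gripper_force: 25.0
```

Request:
servo_tool(
  slide=[
    [0,0,-40],
    [0,0,-85],
    [0,0,-120],
    [36,-32,-120],
    [72,-64,-120],
    [108,-96,-120],
    [136,-121,-120],
    [145,-129,-120],
  ],
  yaw=[0,0,0,0,0,0,0,0],
)

```text
clock: 9.5
tool_pos: [0.5962, 0.2826, 0.1443]
orientation: [-0.001, 1.0, 0.001, 0.0]
ft_force: [0.4, -1.2, -1.1]
opening: 0.0255
gripper_force: 25.0
```

Request:
servo_tool(
  slide=[
    [0,0,0],
    [0,0,0],
    [0,0,40],
    [0,0,80],
    [0,0,104],
    [0,0,113],
    [0,0,114],
    [0,0,114],
  ],
  yaw=[0,0,0,0,0,0,0,0],
)

```text
clock: 10.3
tool_pos: [0.5947, 0.2794, 0.0316]
orientation: [-0.0, 1.0, -0.0, 0.0]
ft_force: [0.2, -0.7, -1.2]
opening: 0.0253
gripper_force: 25.0
```

Request:
servo_tool(
  slide=[
    [0,0,0],
    [0,0,0],
    [0,0,0],
    [0,0,0],
    [0,0,-40],
    [0,0,-85],
    [0,0,-115],
    [0,0,-115],
  ],
  yaw=[0,0,0,0,0,0,0,0],
  grip=50,
)

```text
clock: 11.1
tool_pos: [0.5967, 0.2811, 0.1504]
orientation: [-0.002, 1.0, -0.0, 0.003]
ft_force: [1.1, -0.1, -0.5]
opening: 0.0502
gripper_force: 0.0
```

Request:
servo_tool(
  slide=[
    [-24,46,0],
    [-48,92,0],
    [-72,138,0],
    [-96,184,0],
    [-120,230,0],
    [-138,265,0],
    [-143,276,0],
    [-143,276,0],
  ],
  yaw=[0,0,0,0,0,0,0,0],
  grip=75,
)

```text
clock: 11.9
tool_pos: [0.4507, 0.002, 0.1454]
orientation: [0.0, 1.0, -0.002, -0.0]
ft_force: [0.8, 1.0, -0.4]
opening: 0.0749
gripper_force: 0.0
```

Run:
```python
from fit import *
o=robot.get_obs();print(o["tool_pos"]);p=viewer.camera("wrist");save(p,"w3")
for d in viewer.place_of(p,"sleeve_a"): print(d["p"],d["centre"],toworld(p,d["centre"],0,o)[0].round(4))
p=viewer.camera("top")
for d in viewer.place_of(p,"nozzle_a"): print(d["p"],toworld(p,d["centre"],0.005)[0].round(4))
```

```text
[0.45072282 0.00196944 0.14536988]
0.98 [318.3, 224.5] [0.4536 0.0055 0.    ]
0.57 [484.1, 242.5] [ 0.4391 -0.1241  0.    ]
0.66 [0.598  0.2771 0.005 ]
0.66 [0.5803 0.1957 0.005 ]
```

Request:
servo_tool(
  slide=[
    [0,0,40],
    [0,0,80],
    [0,0,110],
    [0,0,124],
    [0,0,124],
  ],
  yaw=[0,0,0,0,0],
)

```text
clock: 12.6
tool_pos: [0.4505, 0.0051, 0.0195]
orientation: [-0.0, 1.0, 0.001, -0.002]
ft_force: [-0.9, 0.4, 0.7]
opening: 0.0749
gripper_force: 0.0
```

Request:
servo_tool(
  slide=[
    [0,0,0],
    [0,0,0],
    [0,0,0],
    [0,0,0],
    [0,0,0],
    [0,0,0],
  ],
  yaw=[0,0,0,0,0,0],
  grip=30,
  force=15,
)

```text
clock: 13.2
tool_pos: [0.4521, 0.0039, 0.0222]
orientation: [-0.0, 1.0, -0.0, 0.001]
ft_force: [-0.5, 0.1, 9.6]
opening: 0.0452
gripper_force: 15.0
```

Request:
servo_tool(
  slide=[
    [0,0,-40],
    [0,0,-70],
    [45,-10,-70],
    [90,-20,-70],
    [130,-28,-70],
    [151,-33,-70],
    [151,-33,-70],
    [151,-33,-70],
  ],
  yaw=[0,0,0,0,0,0,0,0],
)

```text
clock: 14.0
tool_pos: [0.6022, 0.0368, 0.0912]
orientation: [0.0, 1.0, 0.0, -0.0]
ft_force: [-0.3, 0.1, -1.3]
opening: 0.0455
gripper_force: 15.0
```

Request:
servo_tool(
  slide=[
    [0,0,30],
    [0,0,45],
    [0,0,55],
    [0,0,62],
    [0,0,65],
    [0,0,65],
    [0,0,65],
  ],
  yaw=[0,0,0,0,0,0,0],
)

```text
clock: 14.7
tool_pos: [0.6029, 0.0369, 0.027]
orientation: [-0.0, 1.0, -0.0, 0.0]
ft_force: [0.5, 0.2, -1.0]
opening: 0.0453
gripper_force: 15.0
```

Request:
servo_tool(
  slide=[
    [0,0,0],
    [0,0,0],
    [0,0,0],
    [0,0,0],
    [0,0,-45],
    [0,0,-90],
    [-30,30,-110],
    [-60,60,-110],
  ],
  yaw=[0,0,0,0,0,0,0,0],
  grip=60,
)

```text
clock: 15.5
tool_pos: [0.5438, -0.023, 0.1395]
orientation: [-0.0, 1.0, 0.001, 0.003]
ft_force: [0.6, -0.7, -1.1]
opening: 0.0604
gripper_force: 0.0
```

Request:
servo_tool(
  slide=[
    [-32,31,0],
    [-64,61,0],
    [-96,92,0],
    [-106,102,0],
    [-106,102,40],
    [-106,102,80],
    [-106,102,105],
    [-106,102,115],
  ],
  yaw=[0,0,0,0,0,0,0,0],
  grip=75,
)

```text
clock: 16.3
tool_pos: [0.4357, -0.1246, 0.0195]
orientation: [-0.0, 1.0, 0.0, -0.001]
ft_force: [-0.5, -0.0, 0.5]
opening: 0.075
gripper_force: 0.0
```

Request:
servo_tool(
  slide=[
    [0,0,0],
    [0,0,0],
    [0,0,0],
    [0,0,0],
    [0,0,0],
    [0,0,0],
  ],
  yaw=[0,0,0,0,0,0],
  grip=30,
)

```text
clock: 16.9
tool_pos: [0.4373, -0.1253, 0.0225]
orientation: [0.0, 1.0, -0.0, 0.001]
ft_force: [-1.9, 0.7, 10.0]
opening: 0.0451
gripper_force: 15.0
```

Request:
servo_tool(
  slide=[
    [0,0,-40],
    [0,0,-75],
    [42,-19,-75],
    [84,-38,-75],
    [126,-57,-75],
    [165,-76,-75],
    [185,-85,-75],
    [185,-85,-75],
  ],
  yaw=[0,0,0,0,0,0,0,0],
)

```text
clock: 17.7
tool_pos: [0.624, -0.0378, 0.0966]
orientation: [-0.001, 1.0, 0.001, 0.001]
ft_force: [-0.5, 0.3, -0.7]
opening: 0.0452
gripper_force: 15.0
```

Request:
servo_tool(
  slide=[
    [0,0,20],
    [0,0,40],
    [0,0,55],
    [0,0,64],
    [0,0,70],
    [0,0,70],
    [0,0,70],
  ],
  yaw=[0,0,0,0,0,0,0],
)

```text
clock: 18.4
tool_pos: [0.6218, -0.0402, 0.0269]
orientation: [-0.0, 1.0, -0.0, 0.0]
ft_force: [0.4, 0.3, 0.4]
opening: 0.0451
gripper_force: 15.0
```

Request:
servo_tool(
  slide=[
    [0,0,0],
    [0,0,0],
    [0,0,0],
    [0,0,0],
    [0,0,-40],
    [0,0,-85],
    [0,0,-125],
    [0,0,-125],
  ],
  yaw=[0,0,0,0,0,0,0,0],
  grip=60,
)

```text
clock: 19.2
tool_pos: [0.6245, -0.0401, 0.1573]
orientation: [0.0, 1.0, -0.0, 0.004]
ft_force: [-0.1, -0.8, 0.2]
opening: 0.06
gripper_force: 0.0
```

Request:
servo_tool(
  slide=[
    [-4,45,-25],
    [-8,90,-50],
    [-12,135,-50],
    [-14,175,-50],
    [-14,181,-50],
    [-14,181,-50],
    [-14,181,-50],
    [-14,181,-50],
  ],
  yaw=[0,0,0,0,0,0,0,0],
  grip=94,
)

```text
clock: 20.0
tool_pos: [0.6079, -0.2192, 0.2013]
orientation: [-0.0, 1.0, 0.001, -0.0]
ft_force: [0.1, -0.5, -1.2]
opening: 0.094
gripper_force: 0.0
```

```bash
cat > wl.py <<'E'
from fit import *
import sys
n,m,x,y,t,name=sys.argv[1:]; x=[float(x),float(y),float(t)]
o=robot.get_obs();p=viewer.camera("wrist");save(p,name);print(o["tool_pos"])
for d in viewer.outline_of(p,n):
    k=d["mask"]; print(d["p"],d["centre"],k.sum(),proj(p,[*x[:2],0],o))
    r,s=fit([(p,k.astype(float),o)],m,x);print(r.round(4),round(s,3))
    b=cv2.imread(f"pics/{name}.png");c,_=cv2.findContours((sil(p,m,r,o)>.5).astype(np.uint8),0,2);cv2.drawContours(b,c,-1,(0,0,255),1);cv2.imwrite(f"pics/{name}_o.png",b);break
for d in viewer.place_of(p,n): print(d["p"],d["centre"],toworld(p,d["centre"],0,o)[0].round(4))
E
python3 wl.py cam_stand stand .608 -.221 .13 w4
```

```text
[ 0.60792729 -0.21921122  0.20131581]
0.81 [447.9, 240.9] 4138 [[325.26000019 215.78117821]]
[ 0.608 -0.221  0.13 ] 0.0
0.92 [324.6, 216.5] [ 0.6073 -0.2204  0.    ]
0.62 [45.0, 221.3] [0.6029 0.0411 0.    ]
```

View pics/w4_o.png

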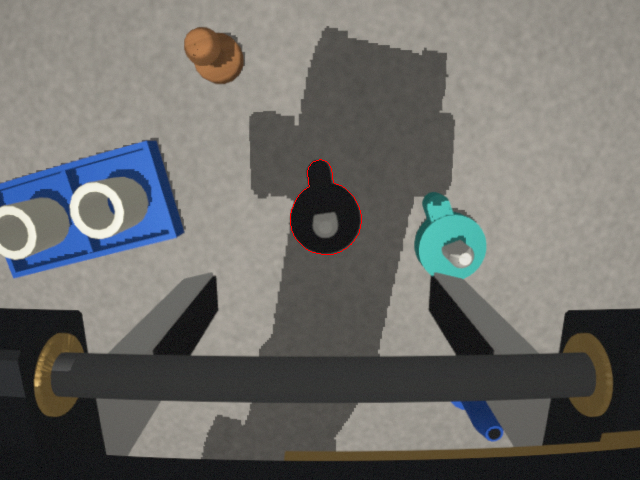

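The stand overlay at (325,216) matches and both sleeves are on the pegs. I refine the stand fit with a darkness mask, then go to the cam.

Run:
```python
from fit import *
o=robot.get_obs();p=viewer.camera("wrist");g=p["image"].max(2)
k=np.zeros((480,640),np.uint8);k[150:262,280:372]=(g<55)[150:262,280:372]
n,l,s,_=cv2.connectedComponentsWithStats(k);k=(l==1+s[1:,4].argmax()).astype(np.uint8)
c,_=cv2.findContours(k,0,2);cv2.drawContours(k,c,-1,1,-1)
print(k.sum())
for t in(.05,.15): print(fit([(p,k.astype(float),o)],"stand",[.608,-.221,t]))
```

```text
4353
(array([ 0.60810958, -0.22050194,  0.1449445 ]), np.float64(0.9398969066053786))
(array([ 0.60894954, -0.22085491,  0.15951863]), np.float64(0.9419797395227048))
```

Request:
servo_tool(
  slide=[
    [-16,-47,0],
    [-32,-94,0],
    [-48,-141,0],
    [-64,-188,0],
    [-80,-235,0],
    [-96,-282,0],
    [-112,-329,0],
    [-128,-376,0],
  ],
  yaw=[0,0,0,0,0,0,0,0],
  grip=70,
)

```text
clock: 21.0
tool_pos: [0.4786, 0.1569, 0.2019]
orientation: [-0.0, 1.0, 0.0, 0.0]
ft_force: [1.1, -0.1, 0.1]
opening: 0.0701
gripper_force: 0.0
```

Request:
servo_tool(
  slide=[
    [-14,-47,0],
    [-24,-94,0],
    [-26,-120,0],
    [-26,-125,0],
    [-26,-125,0],
    [-26,-125,0],
    [-26,-125,0],
    [-26,-125,0],
  ],
  yaw=[0,0,0,0,0,0,0,0],
)

```text
clock: 21.8
tool_pos: [0.454, 0.2788, 0.2016]
orientation: [0.0, 1.0, -0.001, 0.0]
ft_force: [0.2, -0.3, -0.4]
opening: 0.07
gripper_force: 0.0
```

```bash
python3 wl.py cam cam .454 .280 -.05 w5
```

```text
[0.45398003 0.27881957 0.20161164]
0.74 [322.8, 209.4] 3774 [[321.74250738 215.86187221]]
[ 0.4546  0.2798 -0.0992] 0.866
0.76 [323.5, 212.3] [0.4572 0.2784 0.    ]
```

View pics/w5_o.png

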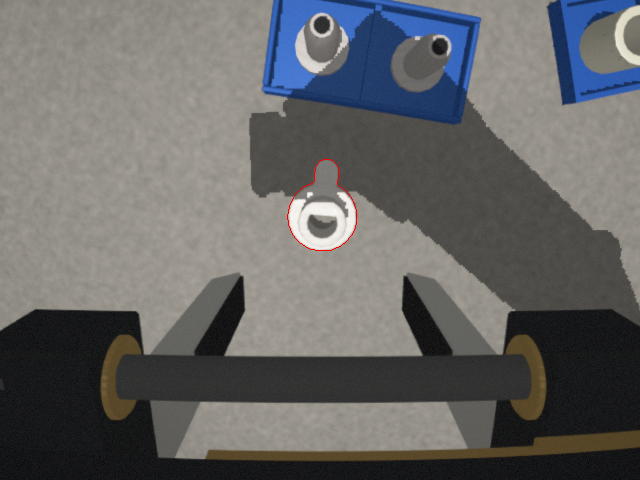

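Cam's nose is at (327,170) and its hub at (322,217), and the overlay fits. The arm has settled now, so I take one second measurement with averaged pose readings.

Run:
```python
from fit import *
L=[]
for i in range(4):
    o=robot.get_obs();p=viewer.camera("wrist");L.append(o["tool_pos"])
print(np.array(L).round(4))
o["tool_pos"]=np.mean(L,0)
k=viewer.outline_of(p,"cam")[0]["mask"].astype(float)
print(fit([(p,k,o)],"cam",[.454,.28,-.1]))
```

```text
[[0.4538 0.2794 0.2016]
 [0.4537 0.2795 0.2016]
 [0.4537 0.2796 0.2016]
 [0.4537 0.2797 0.2016]]
(array([ 0.45393517,  0.27973358, -0.07778124]), np.float64(0.8493073444902812))
```

Request:
servo_tool(
  slide=[
    [0,0,45],
    [0,0,90],
    [0,0,135],
    [0,0,165],
    [0,0,180],
    [0,0,187],
    [0,0,187],
    [0,0,187],
  ],
  yaw=[0,0,0,0,0,0,0,0],
)

```text
clock: 23.0
tool_pos: [0.4544, 0.2804, 0.0158]
orientation: [-0.0, 1.0, -0.0, 0.001]
ft_force: [0.7, -0.1, -0.6]
opening: 0.0701
gripper_force: 0.0
```

Request:
servo_tool(
  slide=[
    [0,0,0],
    [0,0,0],
    [0,0,0],
    [0,0,0],
    [0,0,0],
    [0,0,0],
    [0,0,0],
  ],
  yaw=[0,0,0,0,0,0,0],
  grip=25,
  force=25,
)

```text
clock: 23.7
tool_pos: [0.4537, 0.2799, 0.0148]
orientation: [-0.0, 1.0, -0.0, 0.0]
ft_force: [-0.2, -1.3, 6.4]
opening: 0.0396
gripper_force: 25.0
```

Request:
servo_tool(
  slide=[
    [0,0,-40],
    [0,0,-80],
    [0,0,-120],
    [0,0,-150],
    [0,0,-150],
    [0,0,-150],
    [0,0,-150],
    [0,0,-150],
  ],
  yaw=[0,0,0,0,0,0,0,0],
)

```text
clock: 24.5
tool_pos: [0.4529, 0.2795, 0.1632]
orientation: [0.001, 1.0, 0.0, -0.001]
ft_force: [-0.3, 0.0, -2.7]
opening: 0.0398
gripper_force: 25.0
```

Run:
```python
from fit import *
o=robot.get_obs();p=viewer.camera("wrist");save(p,"w6");print(o["tool_pos"],o["opening"])
for d in viewer.outline_of(p,"cam")[:1]:
    print(d["p"],d["centre"],fit([(p,d["mask"].astype(float),o)],"cam",[.454,.28,-.1],z=o["tool_pos"][2]-.0145))
```

```text
[0.45292693 0.27947252 0.16317308] 0.039760022449569166
0.59 [325.3, 271.5] (array([ 0.45394297,  0.2799779 , -0.10076962]), np.float64(0.8242832933201526))
```

View pics/w6.png

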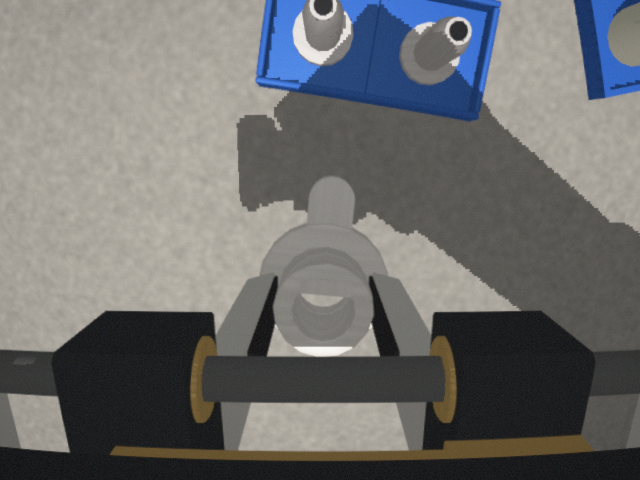

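Cam is held square: the nose points up-image at (331,190) and its angle is about −0.10 rad. I carry it to the stand with a −14° yaw.

Request:
servo_tool(
  slide=[
    [14,45,0],
    [28,90,0],
    [42,135,0],
    [56,180,0],
    [70,225,0],
    [84,270,0],
    [98,315,0],
    [111,360,0],
  ],
  yaw=[0,0,0,0,0,0,0,0],
)

```text
clock: 25.4
tool_pos: [0.5647, -0.082, 0.164]
orientation: [-0.0, 1.0, 0.0, -0.0]
ft_force: [1.4, -0.3, -1.5]
opening: 0.0396
gripper_force: 25.0
```

Request:
servo_tool(
  slide=[
    [14,45,0],
    [28,90,0],
    [40,130,0],
    [43.5,140.5,0],
    [43.5,140.5,30],
    [43.5,140.5,60],
    [43.5,140.5,75],
    [43.5,140.5,75],
  ],
  yaw=[-4,-8,-12,-14,-14,-14,-14,-14],
)

```text
clock: 26.2
tool_pos: [0.6067, -0.22, 0.087]
orientation: [-0.001, 0.993, 0.122, -0.002]
ft_force: [0.8, -0.1, -1.9]
opening: 0.0396
gripper_force: 25.0
```

Request:
servo_tool(
  slide=[
    [0,0,0],
    [0,0,0],
    [0,0,0],
    [0,0,0],
  ],
  yaw=[0,0,0,0],
)

```text
clock: 26.6
tool_pos: [0.6085, -0.2208, 0.0905]
orientation: [0.0, 0.993, 0.122, 0.001]
ft_force: [-0.6, -0.1, -2.2]
opening: 0.0401
gripper_force: 25.0
```

Run:
```python
from fit import *
o=robot.get_obs();p=viewer.camera("wrist");save(p,"w7");print(o["tool_pos"],o["orientation"],o["ft_force"])
p=viewer.camera("scene")
z=o["tool_pos"][2]-.0145
a=p["image"][:,:,::-1].copy()
for m,x,zz,c in(("cam",[*o["tool_pos"][:2],.15],z,(0,0,255)),("stand",[.6083,-.2207,.15],0,(0,255,0))):
    k,_=cv2.findContours((sil(p,m,x,None,zz)>.5).astype(np.uint8),0,2);cv2.drawContours(a,k,-1,c,1)
cv2.imwrite("pics/s7.png",cv2.resize(a[200:320,130:290],None,fx=4,fy=4))
```

```text
[ 0.60854259 -0.22076109  0.09045575] [2.98530807e-04 9.92547001e-01 1.21860488e-01 6.18579391e-04] [-0.58049253 -0.05964668 -2.16743706]
```

View pics/w7.png

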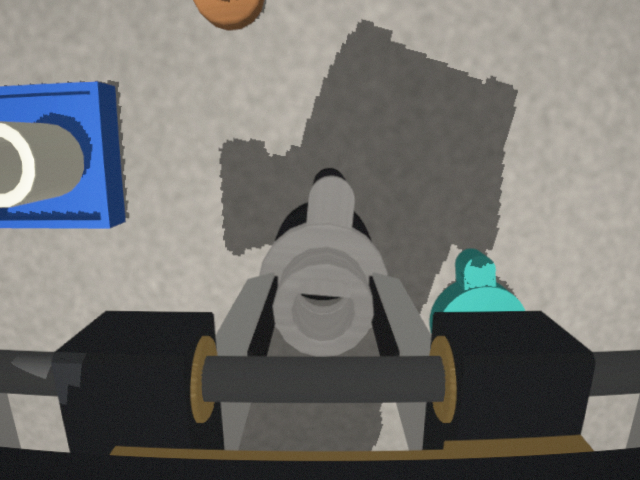

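View pics/s7.png

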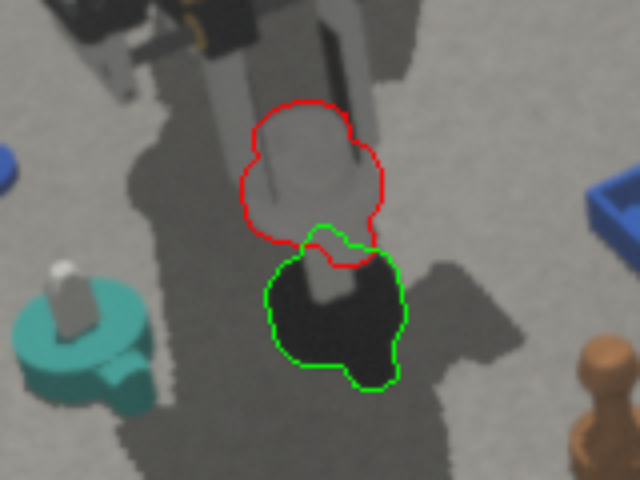

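Both silhouettes agree and the shaft lies under the bore, so I lower gently.

Request:
servo_tool(
  slide=[
    [0,0,10],
    [0,0,18],
    [0,0,24],
    [0,0,28],
    [0,0,32],
    [0,0,32],
  ],
  yaw=[0,0,0,0,0,0],
)

```text
clock: 27.3
tool_pos: [0.6078, -0.2205, 0.0568]
orientation: [-0.0, 0.993, 0.122, -0.0]
ft_force: [0.1, -0.4, -2.5]
opening: 0.0398
gripper_force: 25.0
```

No contact with the cam's underside at about 43 mm. I continue down.

Request:
servo_tool(
  slide=[
    [0,0,4],
    [0,0,8],
    [0,0,12],
    [0,0,16],
    [0,0,20],
    [0,0,22.5],
    [0,0,22.5],
    [0,0,22.5],
  ],
  yaw=[0,0,0,0,0,0,0,0],
)

```text
clock: 28.1
tool_pos: [0.6081, -0.2206, 0.0349]
orientation: [-0.0, 0.993, 0.122, 0.0]
ft_force: [0.1, -0.5, -1.6]
opening: 0.0402
gripper_force: 25.0
```

Request:
servo_tool(
  slide=[
    [0,0,0],
    [0,0,0],
    [0,0,0],
    [0,0,0],
    [0,0,-40],
    [0,0,-85],
    [0,0,-130],
    [0,0,-165],
  ],
  yaw=[0,0,0,0,0,0,0,0],
  grip=65,
)

```text
clock: 28.9
tool_pos: [0.6085, -0.2207, 0.203]
orientation: [0.0, 0.993, 0.122, 0.001]
ft_force: [-0.1, -0.9, 0.3]
opening: 0.0647
gripper_force: 0.0
```

Request:
servo_tool(
  slide=[
    [0,45,0],
    [0,90,0],
    [0,135,0],
    [0,180,0],
    [0,225,0],
    [0,250,0],
    [0,250,0],
    [0,250,0],
  ],
  yaw=[0,0,0,0,0,0,0,0],
)

```text
clock: 29.7
tool_pos: [0.6684, -0.4632, 0.1993]
orientation: [-0.0, 0.993, 0.122, -0.0]
ft_force: [0.2, 1.4, 0.6]
opening: 0.0652
gripper_force: 0.0
```

Run:
```python
from fit import *
print(robot.get_obs()["tool_pos"])
s=viewer.camera("scene");p=viewer.camera("top")
for n,z in(("cam",.02),("nozzle_a",.005),("sleeve_a",.005),("jar",0),("stamp",0)):
    for d in viewer.place_of(p,n): print(n,round(d["p"],2),toworld(p,d["centre"],z)[0].round(3))
A=s["image"][160:320,110:490,::-1]
cv2.imwrite("pics/end.png",cv2.resize(A,(760,320),interpolation=cv2.INTER_CUBIC))
```

```text
[ 0.66840064 -0.46324265  0.19926735]
cam 0.83 [ 0.614 -0.215  0.02 ]
nozzle_a 0.88 [0.583 0.194 0.005]
nozzle_a 0.87 [ 0.439 -0.357  0.005]
sleeve_a 0.65 [ 0.619 -0.04   0.005]
jar 0.78 [0.762 0.117 0.   ]
jar 0.4 [ 0.608 -0.22   0.   ]
stamp 0.59 [ 0.744 -0.127  0.   ]
stamp 0.49 [0.758 0.112 0.   ]
stamp 0.36 [ 0.61  -0.227  0.   ]
```

View pics/end.png

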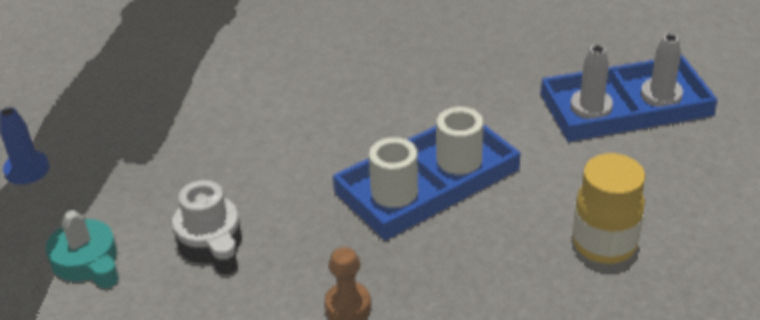

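The final view shows both nozzles standing in their bays, both sleeves on the pegs, and the cam down on the black stand with noses matched. The jar and stamp have not moved.

```bash
python3 -c "
from plant import order
print(order.hand_in())"
```

```text
the job is handed in; nothing more can be done
None
```

I handed the job in at about 30 s: both nozzles stand in their bays, both sleeves are on their pegs, and the cam is seated nose to nose on the black stand; the hand-in returned no verdict.

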